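# Sweep the balm tins into the display bay

## Task

Three small flat round metal balm tins lie strewn over the shop counter: sweep them with your fingers, sliding along the counter and never lifted, through the open front of the three-sided wooden display bay until all three lie flat and wholly inside it. Leave the soap, the jars, the candle and the spoon where they are.

Things in the scene. Friction and masses are not known exactly. Their poses are not given: they have to be found in the camera images.
- tin1: small flat round balm tin of bare metal with a paper disc on its lid, 44 mm across and 20 mm high, 25 to 50 g, loose on the counter; origin at the centre of its underside, z up; one of three alike. The tins, soap and sample jar lie in mixed order in a fan about 0.2 m from the middle of the bay's open front, 70 mm or more between centres.
- tin2: small flat round balm tin of bare metal with a paper disc on its lid, 44 mm across and 20 mm high, 25 to 50 g, loose on the counter; origin at the centre of its underside, z up; one of three alike. The tins, soap and sample jar lie in mixed order in a fan about 0.2 m from the middle of the bay's open front, 70 mm or more between centres.
- tin3: small flat round balm tin of bare metal with a paper disc on its lid, 44 mm across and 20 mm high, 25 to 50 g, loose on the counter; origin at the centre of its underside, z up; one of three alike. The tins, soap and sample jar lie in mixed order in a fan about 0.2 m from the middle of the bay's open front, 70 mm or more between centres.
- bay: three-sided wooden display bay fixed to the counter, no floor or top of its own (tins slide in on the counter), 132 mm deep (x), 284 mm wide (y), walls 12 mm thick, 35 mm high. Its open front faces its own -x, towards the robot. Origin: centre of its footprint, counter height; open front at x = -66 mm, inner face of the back wall x = +54 mm, of the side walls y = -130 and +130 mm
- soap: loose bar of pale soap, 60 x 40 x 25 mm (its own x, y, z), lying among the tins; origin at the centre of its underside; leave it where it is
- sample_jar: loose small honey jar, amber glass with a brass-coloured lid, 44 mm across and 50 mm high (taller than the tins), standing among them; origin at the centre of its underside; leave it where it is
- honey_jar1: loose full honey jar, amber glass with a brass-coloured lid, 72 mm across and 100 mm high, beside the display bay; origin at the centre of its underside; leave it where it is (left one)
- honey_jar2: loose full honey jar, amber glass with a brass-coloured lid, 72 mm across and 100 mm high, beside the display bay; origin at the centre of its underside; leave it where it is (right one)
- candle: loose beeswax pillar candle, 60 mm across and 94 mm high, at the right of the work; origin at the centre of its underside; leave it where it is
- spoon: loose wooden spoon about 180 mm long lying at the left of the work; leave it where it is
There are look-alikes about, which are no part of the job. What is shaped like the tin2 but red is not meant.

How it is judged:
By the outcome, as a careful person would: the job done as asked, in the order asked, and still so for the second after the job is handed in, with the robot touching nothing.
It also fails if it takes over 56 s, if anything falls off the work surface, if the arm or the gripper's body presses on something with over 40 N, if the wrist force passes 120 N, or if a joint passes its speed limit or range.

## Robot

A 6-joint arm with a two-finger parallel gripper is mounted at the origin on the work surface. World frame = base frame: x ahead of the robot, y to its left, z up, the work surface at z = 0. Lengths are in m, angles in degrees, forces in N, time in s.
With the tool pointing down it reaches from about 0.325 to 1 m from the base axis. Payload 5.1 kg.
Tool frame: the origin (TCP) lies on the centre line of the jaws, within the pads' length; the fingertips stand manip.finger_overhang ahead of it and the grasp point (between the pads) lies 11 mm behind it (manip.finger_overhang is the distance from the TCP to the fingertips, in m); z points along the fingers, y is the line along which they close (so a half turn about z gives the same grasp; the last joint's range is limited). The gripper opens to 85 mm and grips with 20 to 120 N. Pads are 22 mm wide; open, the fingers measure 114 mm over their backs; the gripper's body (76 mm by 85 mm) begins 54 mm behind the grasp point. The pads swing forward as they close: fully open they stand 13 mm farther back than shut.
Start: joints at [-80.993, 7.093, 94.555, -0, 78.352, -4.733], TCP at [0.154, -0.631, 0.239] pointing down, gripper open.
Joint ranges: [-149.61, 149.61], [-58.7, 133.49], [1.44, 155.28], [-77.14, 257.14], [18.33, 153.61], [-166.67, 166.67]. Speed limits (degrees/s): [147.25, 147.25, 180, 180, 180, 180].

## Interface

Orientations are given as a 3x3 rotation matrix whose columns are the frame's x, y, z axes.
In Python, from rig import manip gives the robot as it stands.
- The arm moves only by the tool carry_out, never from a script. Its argument "increments" is one flat list of numbers, 5 for each row, row after row: the shift along the tool's x, y, z in mm, then the turn about the tool's z in rad, then the opening, from 0 (shut) to 1 (fully open). In form: [dx, dy, dz, turn, gripper, dx, dy, dz, turn, gripper, ...]. A call has 1 to 5 rows; each row is the pose to reach, as a shift and turn from the pose commanded when the call began, along the tool's axes at that moment; what a row does not reach only later rows make up. A row lasts 1/8 s, in which the tool goes at most 62.5 mm and 10.7 degrees, less where a joint would pass 70% of its speed; a pose out of reach is approached as far as the arm can. A call with a gripper value outside its range is refused whole. The fingers move at their own pace and stop on an object; the grip force is fixed at half the most. Time passes only in rows, so rows that repeat a pose let the fingers close. It gives the time, the measured TCP pose, the force, the opening and the grip force at its end, in the units of the state.
- manip.read_state(): the state, without advancing time (a new reading comes with each control period).
- manip.grab_frame(name): name is "side" or "top"; returns a dict with "image" (420x560x3 uint8, blue, green, red), "intrinsics" (3x3 intrinsics, pixels), "camera_from_world" (4x4, takes a point from world to camera coordinates). Camera axes: x right, y down, z forward; pixel columns grow to the right and rows downward; lengths in m; the calibration is good to about 2 mm. A picture is of the moment at which its call begins. There is no depth.
- manip.close_job(): hands the job in; it is judged then, once.
The state is a dict: "time_s": time; "joint_pos": joint angles; "joint_velocities": joint speeds; "joint_torque": joint torques, N m; "position": TCP position; "ee_rot": TCP orientation; "ft_force": force on the tool from outside, world axes, zero at the start; "ft_torque": the same for the moment, N m; "gripper_width": opening from 0.0 (shut) to 1.0 (fully open); "grip_force": force on a finger pad.
Only numpy, scipy, OpenCV 4.12 (cv2) and the standard library are available. Lean on these libraries where they do the work, as an engineer would, in place of code of your own. Each camera call takes 0.05 s, during which the arm holds its last target. There are 200 camera calls.

## Working session

There is one attempt and no reset: what is moved stays moved. The work goes in short steps, Python scripts to look and compute and a tool call to move; the robot and the scene stay as the last step left them, time stands still between calls to the robot, and variables do not carry over. Pictures are saved under pics/ and viewed, at most 10 in all, crops included, and the job is handed in when it is done.

Besides the shell and the picture viewer there is one more tool, called after ">>>" as name(argument=value, ...) on one line, values as JSON. carry_out: Moves the arm, as the interface text tells. Its arguments: {"type":"object","properties":{"increments":{"type":"array"}},"required":["increments"]}

```bash
mkdir -p pics; ls; python3 - <<'E'
from rig import manip
import cv2,numpy as np
for n in("top","side"):
    f=manip.grab_frame(n); cv2.imwrite(f"pics/{n}0.png",f["image"]); np.savez(f"{n}.npz",K=f["intrinsics"],T=f["camera_from_world"])
    print(n,f["intrinsics"].tolist(),np.round(f["camera_from_world"],3).tolist())
s=manip.read_state(); print({k:np.round(v,3).tolist() for k,v in s.items()}, manip.finger_overhang)
E
```

```text
pics
top [[481.2974636199522, 0.0, 281.6759939002684], [0.0, 481.2974636199522, 209.01671687911013], [0.0, 0.0, 1.0]] [[0.006, -1.0, -0.001, 0.016], [-0.984, -0.006, -0.179, 0.528], [0.179, 0.002, -0.984, 1.457], [0.0, 0.0, 0.0, 1.0]]
side [[405.22900147889334, 0.0, 275.3220753778259], [0.0, 405.22900147889334, 209.24055301998834], [0.0, 0.0, 1.0]] [[0.954, -0.3, -0.013, -0.506], [-0.219, -0.663, -0.716, 0.143], [0.206, 0.686, -0.698, 0.985], [0.0, 0.0, 0.0, 1.0]]
{'time_s': 0.1, 'joint_pos': [-80.994, 7.131, 94.626, -0.0, 78.352, -4.732], 'joint_velocities': [-0.05, -0.142, -0.159, -0.012, 0.016, -0.058], 'joint_torque': [0.0, -42.493, -36.665, -0.0, 0.004, 0.0], 'position': [0.154, -0.631, 0.238], 'ee_rot': [[0.971, 0.237, -0.0], [0.237, -0.971, 0.002], [0.0, -0.002, -1.0]], 'ft_force': [0.192, -0.674, -0.046], 'ft_torque': [0.054, -0.044, -0.019], 'grip_force': 0.0, 'gripper_width': 1.001} 0.008
```

View pics/top0.png

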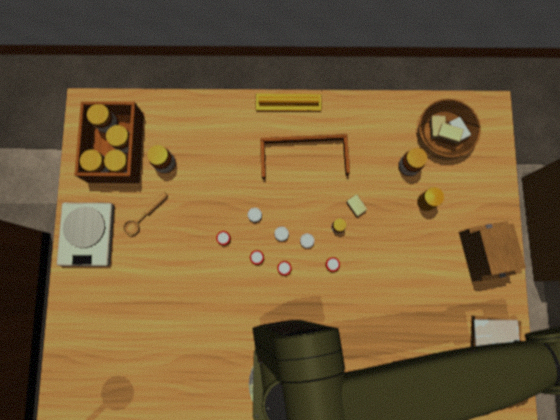

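View pics/side0.png

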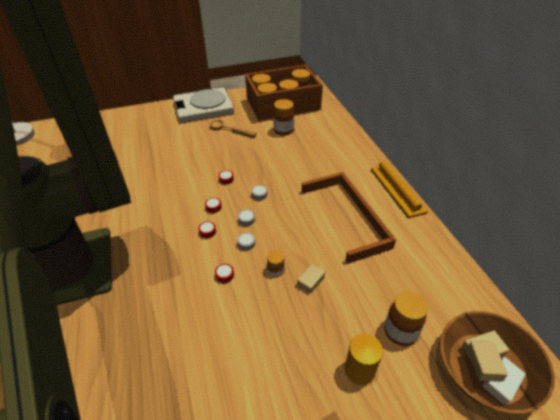

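```bash
cat > h.py <<'E'
import numpy as np,cv2
def cam(n):
    d=np.load(f"{n}.npz"); return d["K"],d["T"]
def w(n,uv,z):
    K,T=cam(n);R,t=T[:3,:3],T[:3,3]
    c=-R.T@t; d=R.T@np.linalg.inv(K)@np.array([uv[0],uv[1],1.]); return (c+d*(z-c[2])/d[2])
def px(n,p):
    K,T=cam(n); q=K@(T[:3,:3]@np.array(p,float)+T[:3,3]); return q[:2]/q[2]
def discs(img,n="top",box=(200,190,360,285)):
    """pale discs: centroid, mean saturation, world at z=.02"""
    x0,y0,x1,y1=box; g=img[y0:y1,x0:x1].copy(); h=cv2.cvtColor(g,cv2.COLOR_BGR2HSV)
    m=((h[...,1]<75)&(h[...,2]>110)).astype(np.uint8)
    k,l,s,c=cv2.connectedComponentsWithStats(m); out=[]
    for i in range(1,k):
        if s[i,4]<25: continue
        uv=c[i]+[x0,y0]; rim=cv2.dilate((l==i).astype(np.uint8),np.ones((3,3)),iterations=2).astype(bool)&(l!=i)
        hh=h[rim]; red=np.mean(((hh[:,0]<8)|(hh[:,0]>170))&(hh[:,1]>120))
        out.append((np.round(uv,1).tolist(),int(s[i,4]),round(float(red),2),np.round(w(n,uv,.02)*1000,0)[:2].tolist()))
    return out
E
python3 - <<'E'
import cv2; from h import *
t=cv2.imread("pics/top0.png");s=cv2.imread("pics/side0.png")
for d in discs(t): print("top",d)
for d in discs(s,"side",(190,160,290,285)): print("side",d)
cv2.imwrite("pics/c1.png",cv2.resize(t[125:285,200:370],None,fx=4.7/1.27,fy=4.7/1.27,interpolation=cv2.INTER_CUBIC))
E
```

```text
top ([352.2, 203.2], 32, 0.0, [553.0, -206.0])
top ([254.3, 214.2], 155, 0.0, [515.0, 106.0])
top ([281.2, 233.4], 158, 0.0, [454.0, 20.0])
top ([222.7, 237.6], 89, 0.4, [440.0, 204.0])
top ([306.7, 240.4], 161, 0.0, [433.0, -61.0])
top ([256.3, 256.8], 92, 0.39, [380.0, 97.0])
top ([332.5, 263.8], 90, 0.45, [360.0, -141.0])
top ([283.7, 267.7], 92, 0.38, [347.0, 11.0])
side ([225.5, 174.3], 58, 0.38, [441.0, 205.0])
side ([258.9, 190.4], 123, 0.0, [515.0, 105.0])
side ([212.5, 202.4], 77, 0.39, [380.0, 97.0])
side ([246.0, 215.5], 146, 0.0, [455.0, 19.0])
side ([206.4, 226.8], 89, 0.47, [347.0, 11.0])
side ([245.7, 239.2], 175, 0.0, [434.0, -63.0])
side ([223.6, 270.4], 125, 0.45, [360.0, -141.0])
```

View pics/c1.png

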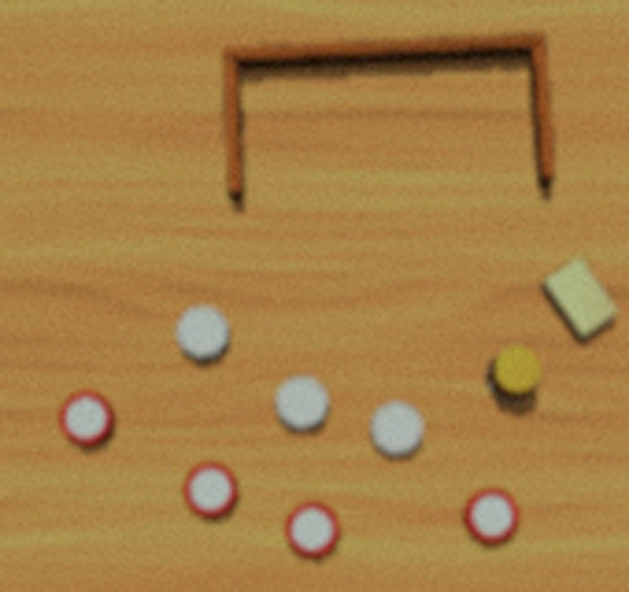

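```bash
python3 - <<'E'
from h import *
f=4.7/1.27
for nm,p in dict(LB=(226,50),RB=(545,36),LF=(237,195),RF=(547,182)).items():
    print(nm,np.round(w("top",(200+p[0]/f,125+p[1]/f),.035)*1000))
for nm,p in dict(LF=(303,184),LB=(343,173),RB=(393,239),RF=(347,250)).items(): print("side",nm,np.round(w("side",p,.035)*1000))
print(w("top",(339.5,225),.05),w("top",(200+580/f,125+298/f),.025))
# fit bay: project model corners
from scipy.optimize import least_squares
obs=np.array([(200+x/f,125+y/f) for x,y in[(226,50),(545,36),(237,195),(547,182)]])
mod=np.array([(66,142),(66,-142),(-66,136),(-66,-136)])/1e3
def P(v):
    c,s=np.cos(v[2]),np.sin(v[2]); return [px("top",(v[0]+c*a-s*b,v[1]+s*a+c*b,.035)) for a,b in mod]
r=least_squares(lambda v:(np.array(P(v))-obs).ravel(),[.7,-.05,0]); print(r.x,np.degrees(r.x[2]),r.fun.round(1))
E
```

```text
LB [761.  87.  35.]
RB [ 776. -192.   35.]
LF [631.  76.  35.]
RF [ 644. -192.   35.]
side LF [637.  75.  35.]
side LB [764.  84.  35.]
side RB [ 774. -187.   35.]
side RF [ 653. -184.   35.]
[ 0.47766808 -0.16091958  0.05      ] [ 0.54424721 -0.219574    0.025     ]
[ 0.70313002 -0.05534374  0.04864679] 2.787255498648361 [-0.8 -0.2  0.5 -0.  -0.5  0.1  0.8  0.1]
```

```bash
cat > plan.py <<'E'
import sys,json,numpy as np
from rig import manip
# args: x y z yaw(mm,deg) quadruples -> increments from present pose
s=manip.read_state(); R=np.array(s["ee_rot"]); p=np.array(s["position"])*1e3
th=np.arctan2(R[1,0],R[0,0])
print("t",round(s["time_s"],2),"pos",p.round(1),"yaw",round(np.degrees(th),1),"F",np.round(s["ft_force"],1),"w",round(s["gripper_width"],2))
a=np.array(sys.argv[1:],float).reshape(-1,4)
for q in a: print(np.round(R.T@(q[:3]-p),0).tolist(),"turn",round(th-np.radians(q[3]),3))
E
python3 plan.py 394 -53 200 -13 394 -53 60 -13
```

```text
t 0.1 pos [ 154.3 -630.9  238.2] yaw 13.7 F [ 0.2 -0.7 -0. ] w 1.0
[370.0, -504.0, 39.0] turn 0.467
[370.0, -504.0, 179.0] turn 0.467
```

>>> carry_out(increments=[370,-504,39,0.467,0.38,370,-504,39,0.467,0.38,370,-504,39,0.467,0.38,370,-504,39,0.467,0.38,370,-504,39,0.467,0.38])

```text
time_s: 0.72
position: [0.2742, -0.3413, 0.2192]
ee_rot: [[0.974, -0.226, 0.0], [-0.226, -0.974, 0.001], [-0.0, -0.001, -1.0]]
ft_force: [0.6, -0.4, 1.2]
gripper_width: 0.381
grip_force: 0.0
```

```bash
python3 plan.py 394 -53 150 -13 394 -53 60 -13
```

```text
t 0.72 pos [ 274.2 -341.3  219.2] yaw -13.1 F [ 0.6 -0.4  1.2] w 0.38
[52.0, -308.0, 69.0] turn -0.001
[52.0, -308.0, 159.0] turn -0.001
```

>>> carry_out(increments=[52,-308,69,0,0.38,52,-308,69,0,0.38,52,-308,69,0,0.38,52,-308,69,0,0.38,52,-308,69,0,0.38])

```text
time_s: 1.35
position: [0.3914, -0.0597, 0.1521]
ee_rot: [[0.974, -0.225, 0.001], [-0.225, -0.974, -0.0], [0.001, 0.0, -1.0]]
ft_force: [1.3, -0.9, 0.1]
gripper_width: 0.379
grip_force: 0.0
```

```bash
python3 plan.py 394 -53 60 -13 394 -53 20 -13
```

```text
t 1.35 pos [391.4 -59.7 152.1] yaw -13.0 F [ 1.3 -0.9  0.1] w 0.38
[1.0, -7.0, 92.0] turn -0.0
[1.0, -7.0, 132.0] turn -0.0
```

>>> carry_out(increments=[0,-3,60,0,0.38,0,-3,100,0,0.38,0,-3,125,0,0.38,0,-3,125,0,0.38])

```text
time_s: 1.85
position: [0.3895, -0.0579, 0.0251]
ee_rot: [[0.974, -0.225, -0.006], [-0.225, -0.974, 0.002], [-0.006, -0.0, -1.0]]
ft_force: [-0.1, -1.1, -0.3]
gripper_width: 0.38
grip_force: 0.0
```

```bash
python3 plan.py 394 -53 12 -13; python3 - <<'E'
from rig import manip
import cv2
f=manip.grab_frame("side")["image"]; cv2.imwrite("pics/s1.png",cv2.resize(f[150:300,150:350],None,fx=4,fy=4,interpolation=cv2.INTER_CUBIC))
E
```

```text
t 1.85 pos [389.5 -57.9  25.1] yaw -13.0 F [-0.1 -1.1 -0.3] w 0.38
[3.0, -6.0, 13.0] turn -0.0
```

View pics/s1.png

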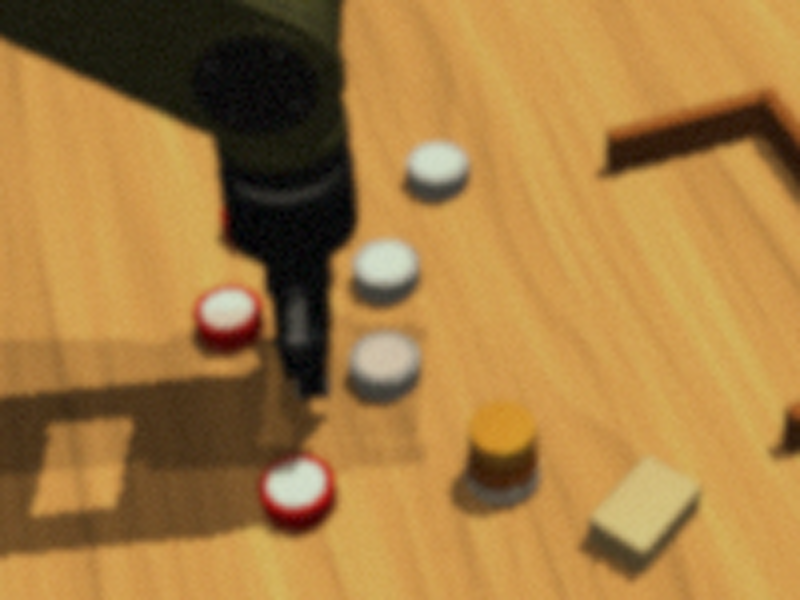

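>>> carry_out(increments=[0,-6,6,0,0.38,0,-6,12,0,0.38,0,-6,13,0,0.38])

```text
time_s: 2.28
position: [0.3933, -0.0528, 0.0145]
ee_rot: [[0.974, -0.225, 0.0], [-0.225, -0.974, -0.0], [0.0, 0.0, -1.0]]
ft_force: [0.4, 0.3, -0.8]
gripper_width: 0.383
grip_force: 0.0
```

```bash
python3 plan.py 679 -119 12 -13
```

```text
t 2.27 pos [393.3 -52.8  14.5] yaw -13.0 F [ 0.4  0.3 -0.8] w 0.38
[293.0, 0.0, 3.0] turn -0.0
```

>>> carry_out(increments=[10,0,0,0,0.38,25,0,0,0,0.38,43,0,0,0,0.38,61,0,0,0,0.38,79,0,0,0,0.38])

```text
time_s: 2.9
position: [0.4716, -0.0711, 0.0147]
ee_rot: [[0.974, -0.225, 0.001], [-0.225, -0.974, -0.0], [0.001, 0.0, -1.0]]
ft_force: [-0.7, 0.3, 0.2]
gripper_width: 0.38
grip_force: 0.2
```

```bash
cat > look.py <<'E'
from rig import manip; from h import *
import sys
t=manip.grab_frame("top")["image"]; s=manip.grab_frame("side")["image"]
for n,i,b in(("top",t,(200,130,360,285)),("side",s,(190,150,410,290))):
    for d in discs(i,n,b):
        if d[1]>50: print(n,d[1:])
if len(sys.argv)>1:
    cv2.imwrite(f"pics/{sys.argv[1]}.png",cv2.resize(np.hstack([t[120:290,200:370],s[140:310,190:400]]),None,fx=2.1,fy=2.1,interpolation=cv2.INTER_CUBIC))
E
python3 look.py p1; python3 plan.py 679 -119 12 -13
```

```text
top (158, 0.0, [515.0, 106.0])
top (156, 0.0, [454.0, 20.0])
top (90, 0.45, [440.0, 204.0])
top (91, 0.43, [380.0, 97.0])
top (61, 0.37, [359.0, -143.0])
side (78, 0.39, [380.0, 97.0])
side (129, 0.0, [453.0, 17.0])
side (80, 0.41, [347.0, 12.0])
side (147, 0.0, [501.0, -80.0])
side (106, 0.57, [360.0, -141.0])
t 3.0 pos [472.7 -71.4  15.3] yaw -13.0 F [-0.1 -0.5 -0.9] w 0.38
[212.0, -0.0, 4.0] turn -0.001
```

View pics/p1.png

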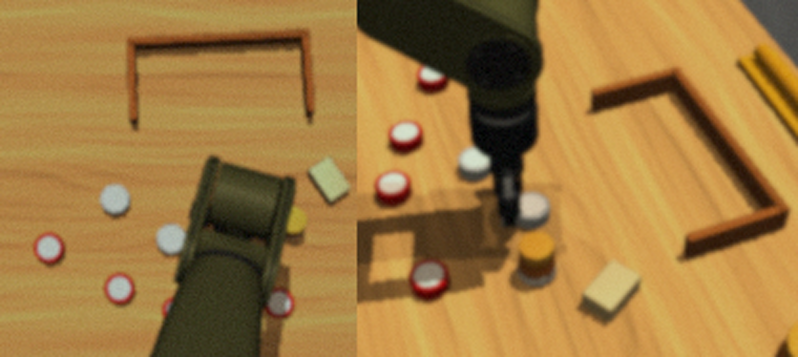

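>>> carry_out(increments=[20,0,2,0,0.38,40,0,2,0,0.38,62,0,2,0,0.38,84,0,2,0,0.38,106,0,2,0,0.38])

```text
time_s: 3.62
position: [0.5737, -0.0946, 0.0123]
ee_rot: [[0.974, -0.225, -0.001], [-0.225, -0.974, 0.0], [-0.001, -0.0, -1.0]]
ft_force: [-0.5, -0.3, 0.4]
gripper_width: 0.382
grip_force: 0.1
```

```bash
python3 look.py|grep side; python3 plan.py 678 -118 13 -13
```

```text
side (58, 0.36, [441.0, 205.0])
side (128, 0.0, [515.0, 104.0])
side (78, 0.42, [380.0, 97.0])
side (153, 0.0, [455.0, 18.0])
side (77, 0.38, [347.0, 12.0])
side (106, 0.0, [608.0, -106.0])
side (96, 0.53, [360.0, -140.0])
t 3.73 pos [575.2 -95.1  13. ] yaw -13.0 F [-1.  -0.2  0.3] w 0.38
[105.0, -1.0, 0.0] turn -0.0
```

>>> carry_out(increments=[22,0,1,0,0.38,45,0,1,0,0.38,68,0,1,0,0.38,90,0,1,0,0.38,103,0,1,0,0.38])

```text
time_s: 4.35
position: [0.6736, -0.1177, 0.0113]
ee_rot: [[0.974, -0.225, -0.001], [-0.225, -0.974, 0.0], [-0.001, -0.0, -1.0]]
ft_force: [0.1, -0.7, -0.0]
gripper_width: 0.381
grip_force: 0.2
```

```bash
python3 look.py|grep side; python3 plan.py 678 -118 13 -13
```

```text
side (58, 0.33, [441.0, 205.0])
side (128, 0.0, [515.0, 104.0])
side (78, 0.39, [380.0, 97.0])
side (154, 0.0, [455.0, 18.0])
side (75, 0.41, [347.0, 12.0])
side (55, 0.0, [708.0, -134.0])
side (98, 0.59, [360.0, -141.0])
t 4.45 pos [ 674.2 -117.9   11.6] yaw -13.0 F [ 0.3 -0.2 -0.2] w 0.38
[4.0, -1.0, -1.0] turn -0.0
```

```bash
python3 plan.py 416 32 100 -18
```

```text
t 4.45 pos [ 674.2 -117.9   11.6] yaw -13.0 F [ 0.3 -0.2 -0.2] w 0.38
[-285.0, -88.0, -88.0] turn 0.087
```

>>> carry_out(increments=[-20,0,0,0,0.38,-35,0,-10,0,0.38,-50,0,-60,0,0.38,-80,0,-90,0,0.38])

```text
time_s: 4.95
position: [0.5957, -0.0997, 0.1037]
ee_rot: [[0.974, -0.225, 0.002], [-0.225, -0.974, -0.001], [0.002, 0.0, -1.0]]
ft_force: [-0.5, 0.0, 1.6]
gripper_width: 0.38
grip_force: 0.0
```

```bash
python3 look.py; python3 plan.py 416 32 80 -18.2
```

```text
top (157, 0.0, [514.0, 106.0])
top (135, 0.0, [455.0, 23.0])
top (91, 0.41, [440.0, 204.0])
top (92, 0.39, [380.0, 97.0])
side (58, 0.36, [441.0, 205.0])
side (126, 0.0, [515.0, 104.0])
side (77, 0.39, [380.0, 97.0])
side (151, 0.0, [455.0, 18.0])
side (78, 0.4, [347.0, 12.0])
side (173, 0.0, [699.0, -125.0])
side (100, 0.49, [360.0, -141.0])
t 5.05 pos [595.5 -99.4 105.4] yaw -13.0 F [0.  0.5 0. ] w 0.38
[-205.0, -88.0, 24.0] turn 0.091
```

>>> carry_out(increments=[-52,-22,0,0.09,0.38,-104,-44,0,0.09,0.38,-156,-66,5,0.09,0.38,-205,-88,15,0.09,0.38,-205,-88,24,0.09,0.38])

```text
time_s: 5.68
position: [0.4118, 0.0338, 0.0749]
ee_rot: [[0.951, -0.309, -0.004], [-0.309, -0.951, 0.0], [-0.004, 0.001, -1.0]]
ft_force: [0.5, 1.0, -0.3]
gripper_width: 0.383
grip_force: 0.0
```

```bash
python3 plan.py 416 32 25 -18.2 416 32 12 -18.2
```

```text
t 5.67 pos [411.8  33.8  74.9] yaw -18.0 F [ 0.5  1.  -0.3] w 0.38
[5.0, 0.0, 50.0] turn 0.003
[5.0, 0.0, 63.0] turn 0.003
```

>>> carry_out(increments=[0,0,30,0,0.38,0,0,52,0,0.38,0,0,64,0,0.38,0,0,66,0,0.38])

```text
time_s: 6.18
position: [0.4155, 0.032, 0.0105]
ee_rot: [[0.95, -0.312, -0.002], [-0.312, -0.95, 0.0], [-0.002, 0.001, -1.0]]
ft_force: [0.6, 0.5, -0.6]
gripper_width: 0.379
grip_force: 0.0
```

```bash
python3 look.py|grep side; python3 plan.py 676 -53 13 -18.2
```

```text
side (124, 0.0, [515.0, 104.0])
side (77, 0.42, [380.0, 97.0])
side (132, 0.0, [455.0, 18.0])
side (172, 0.0, [699.0, -125.0])
side (125, 0.46, [360.0, -141.0])
t 6.28 pos [416.4  32.   11.6] yaw -18.2 F [-0.1 -0.7 -0.5] w 0.38
[273.0, -0.0, -1.0] turn 0.0
```

>>> carry_out(increments=[10,0,-1,0,0.38,25,0,-1,0,0.38,45,0,-1,0,0.38,66,0,-1,0,0.38,88,0,-1,0,0.38])

```text
time_s: 6.9
position: [0.5016, 0.0041, 0.013]
ee_rot: [[0.95, -0.312, 0.001], [-0.312, -0.95, -0.0], [0.001, -0.0, -1.0]]
ft_force: [-0.7, -0.5, 0.9]
gripper_width: 0.383
grip_force: 0.3
```

```bash
python3 look.py|grep side; python3 plan.py 676 -53 13 -18.2
```

```text
side (58, 0.35, [441.0, 205.0])
side (77, 0.42, [380.0, 97.0])
side (135, 0.0, [531.0, -8.0])
side (67, 0.35, [348.0, 11.0])
side (172, 0.0, [699.0, -125.0])
side (127, 0.46, [360.0, -141.0])
t 7.0 pos [502.9   3.8  13.7] yaw -18.2 F [-0.8  0.  -0. ] w 0.38
[182.0, -0.0, 1.0] turn -0.0
```

>>> carry_out(increments=[20,0,1,0,0.38,42,0,1,0,0.38,64,0,1,0,0.38,86,0,1,0,0.38,108,0,1,0,0.38])

```text
time_s: 7.62
position: [0.6026, -0.0291, 0.0114]
ee_rot: [[0.95, -0.312, -0.0], [-0.312, -0.95, 0.0], [-0.0, 0.0, -1.0]]
ft_force: [-0.2, 0.2, -0.3]
gripper_width: 0.38
grip_force: 0.1
```

```bash
python3 look.py|grep side; python3 plan.py 676 -53 13 -18.2
```

```text
side (59, 0.37, [440.0, 205.0])
side (126, 0.0, [515.0, 104.0])
side (77, 0.36, [380.0, 97.0])
side (114, 0.0, [634.0, -42.0])
side (53, 0.19, [347.0, 15.0])
side (172, 0.0, [699.0, -125.0])
side (126, 0.44, [360.0, -141.0])
t 7.72 pos [604.  -29.5  12.1] yaw -18.2 F [-0.1  0.1 -0.1] w 0.38
[76.0, -0.0, -1.0] turn -0.0
```

>>> carry_out(increments=[20,0,0,0,0.38,40,0,0,0,0.38,58,0,0,0,0.38,70,0,0,0,0.38,74,0,0,0,0.38])

```text
time_s: 8.35
position: [0.6724, -0.0519, 0.0114]
ee_rot: [[0.95, -0.312, -0.001], [-0.312, -0.95, 0.0], [-0.001, 0.0, -1.0]]
ft_force: [-0.3, 0.6, 1.3]
gripper_width: 0.381
grip_force: 0.2
```

>>> carry_out(increments=[-20,0,0,0,0.38,-35,0,-10,0,0.38,-50,0,-60,0,0.38,-80,0,-90,0,0.38])

```text
time_s: 8.85
position: [0.5968, -0.027, 0.1039]
ee_rot: [[0.95, -0.312, 0.003], [-0.312, -0.95, -0.0], [0.003, -0.001, -1.0]]
ft_force: [0.3, 0.1, 0.6]
gripper_width: 0.384
grip_force: 0.0
```

```bash
python3 look.py; python3 plan.py 480 125 80 -30
```

```text
top (96, 0.0, [698.0, -130.0])
top (57, 0.0, [549.0, -209.0])
top (159, 0.0, [515.0, 106.0])
top (89, 0.43, [440.0, 205.0])
top (71, 0.25, [380.0, 100.0])
top (90, 0.46, [360.0, -141.0])
side (58, 0.37, [441.0, 205.0])
side (125, 0.0, [515.0, 104.0])
side (77, 0.4, [380.0, 97.0])
side (150, 0.0, [696.0, -61.0])
side (51, 0.25, [345.0, 15.0])
side (172, 0.0, [699.0, -125.0])
side (126, 0.56, [360.0, -141.0])
t 8.95 pos [596.6 -26.4 105.5] yaw -18.1 F [-0.7 -0.3  0.1] w 0.38
[-158.0, -108.0, 25.0] turn 0.207
```

>>> carry_out(increments=[-45,-30,0,0.1,0.38,-90,-60,0,0.207,0.38,-130,-90,0,0.207,0.38,-158,-108,10,0.207,0.38,-158,-108,30,0.207,0.38])

```text
time_s: 9.57
position: [0.4787, 0.1264, 0.0708]
ee_rot: [[0.867, -0.498, 0.0], [-0.498, -0.867, 0.0], [0.0, -0.0, -1.0]]
ft_force: [0.7, 0.5, -0.9]
gripper_width: 0.379
grip_force: 0.0
```

```bash
python3 plan.py 480 125 13 -30
```

```text
t 9.57 pos [478.7 126.4  70.8] yaw -29.9 F [ 0.7  0.5 -0.9] w 0.38
[2.0, 1.0, 58.0] turn 0.003
```

>>> carry_out(increments=[0,0,30,0,0.38,0,0,48,0,0.38,0,0,59,0,0.38,0,0,60,0,0.38])

```text
time_s: 10.07
position: [0.4797, 0.1246, 0.0107]
ee_rot: [[0.866, -0.501, -0.002], [-0.501, -0.866, -0.0], [-0.001, 0.001, -1.0]]
ft_force: [-0.3, -0.3, -0.7]
gripper_width: 0.379
grip_force: 0.0
```

```bash
python3 look.py|grep side; python3 plan.py 575 40 13 -30 671 11 13 -30
```

```text
side (58, 0.36, [441.0, 205.0])
side (117, 0.0, [515.0, 104.0])
side (151, 0.0, [696.0, -61.0])
side (90, 0.51, [347.0, 11.0])
side (171, 0.0, [699.0, -125.0])
side (125, 0.46, [360.0, -141.0])
t 10.18 pos [480.7 124.8  12. ] yaw -30.0 F [ 0.4 -0.4  0.5] w 0.38
[124.0, 26.0, -1.0] turn -0.001
[222.0, 3.0, -1.0] turn -0.001
```

>>> carry_out(increments=[12,0,-1,0,0.38,28,3,-1,0,0.38,47,8,-1,0,0.38,67,13,-1,0,0.38,86,18,-1,0,0.38])

```text
time_s: 10.8
position: [0.5467, 0.0649, 0.0125]
ee_rot: [[0.865, -0.501, 0.0], [-0.501, -0.865, 0.0], [0.0, -0.0, -1.0]]
ft_force: [-0.1, 0.5, 0.2]
gripper_width: 0.381
grip_force: 0.4
```

```bash
python3 look.py|grep side; python3 plan.py 575 40 13 -30 671 11 13 -30
```

```text
side (58, 0.37, [441.0, 205.0])
side (120, 0.0, [570.0, 48.0])
side (54, 0.19, [380.0, 101.0])
side (152, 0.0, [696.0, -61.0])
side (170, 0.0, [699.0, -125.0])
side (127, 0.47, [360.0, -141.0])
t 10.9 pos [547.5  64.5  12.8] yaw -30.2 F [0.3 0.6 0.8] w 0.38
[36.0, 7.0, -0.0] turn -0.003
[134.0, -16.0, 0.0] turn -0.003
```

>>> carry_out(increments=[18,4,0,0,0.38,36,6,0,0,0.38,54,3,0,0,0.38,74,-2,0,0,0.38,94,-7,0,0,0.38])

```text
time_s: 11.52
position: [0.6316, 0.0246, 0.0124]
ee_rot: [[0.866, -0.5, 0.0], [-0.5, -0.866, -0.0], [0.0, -0.0, -1.0]]
ft_force: [-0.2, 0.3, 0.3]
gripper_width: 0.38
grip_force: 0.1
```

```bash
python3 look.py|grep side; python3 plan.py 671 11 13 -30
```

```text
side (58, 0.35, [441.0, 205.0])
side (123, 0.0, [658.0, 9.0])
side (77, 0.38, [380.0, 97.0])
side (152, 0.0, [696.0, -62.0])
side (170, 0.0, [699.0, -125.0])
side (126, 0.45, [360.0, -141.0])
t 11.62 pos [632.8  24.3  13. ] yaw -30.1 F [-0.3  0.  -0.5] w 0.38
[40.0, -8.0, 0.0] turn -0.001
```

>>> carry_out(increments=[15,-3,0,0,0.38,28,-6,0,0,0.38,36,-8,0,0,0.38,40,-8,0,0,0.38])

```text
time_s: 12.12
position: [0.6695, 0.012, 0.0125]
ee_rot: [[0.866, -0.501, 0.0], [-0.501, -0.866, 0.0], [-0.0, -0.0, -1.0]]
ft_force: [-0.9, 0.6, -0.2]
gripper_width: 0.383
grip_force: 0.2
```

>>> carry_out(increments=[-20,0,0,0,0.38,-40,0,-20,0,0.38,-80,0,-60,0,0.38,-130,0,-90,0,0.38,-180,0,-120,0,0.38])

```text
time_s: 12.75
position: [0.5119, 0.1028, 0.1335]
ee_rot: [[0.866, -0.501, 0.0], [-0.501, -0.866, 0.0], [0.0, -0.0, -1.0]]
ft_force: [0.0, 0.3, 0.5]
gripper_width: 0.383
grip_force: 0.0
```

>>> carry_out(increments=[-40,-40,-20,0,0.38,-60,-90,-40,0,0.38,-60,-140,-50,0,0.38,-60,-190,-50,0,0.38,-60,-190,-50,0,0.38])

```text
time_s: 13.38
position: [0.557, 0.2992, 0.1822]
ee_rot: [[0.867, -0.498, -0.0], [-0.498, -0.867, 0.0], [-0.0, -0.0, -1.0]]
ft_force: [0.1, -0.0, 0.4]
gripper_width: 0.382
grip_force: 0.0
```

```bash
python3 look.py fin; python3 plan.py
```

```text
top (147, 0.0, [696.0, -60.0])
top (144, 0.0, [699.0, -124.0])
top (144, 0.0, [691.0, -1.0])
top (75, 0.0, [550.0, -212.0])
top (89, 0.44, [380.0, 97.0])
top (89, 0.46, [360.0, -141.0])
top (94, 0.34, [347.0, 11.0])
side (129, 0.0, [691.0, -2.0])
side (77, 0.45, [380.0, 97.0])
side (155, 0.0, [696.0, -60.0])
side (88, 0.45, [347.0, 11.0])
side (169, 0.0, [699.0, -125.0])
side (125, 0.45, [360.0, -141.0])
t 13.47 pos [555.9 296.8 181.9] yaw -30.0 F [-0.1  0.3 -0.5] w 0.38
```

View pics/fin.png

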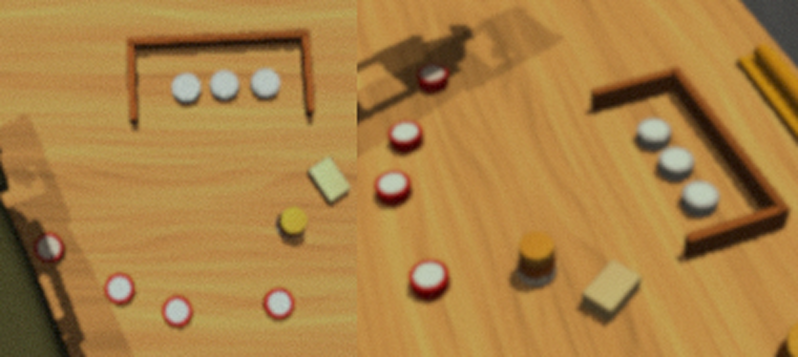

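All three bare tins lie flat inside the bay: left panel at (186,88), (224,85) and (265,83). That puts them at x of about 0.69–0.70 m, well behind the front line at about 0.635 m. The soap, the sample jar and the red tins have not moved, so I'm handing in.

```bash
python3 -c "
from rig import manip; print(manip.close_job())"
```

```text
the job is handed in; nothing more can be done
None
```

All three bare-metal tins were swept along the counter into the bay and lie flat, wholly inside; the last pictures show the soap, sample jar and red tins unmoved, the arm's path kept well clear of the honey jars, candle and spoon, and the job was handed in at about 13.5 s (no verdict returned).

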